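# Bolt the red medicine box shut

### The job

Lock the medicine box with the red lid: slide its barrel bolt fully across into the keeper, then swing the bolt's handle down into the notch so that it cannot slide back. Leave the bolt of the blue-lidded box as it is, and let go when done.

Things in the scene. Friction and masses are not known exactly. Their poses are not given: they have to be found in the camera images.
- red_box: White box, red lid, 150x210x66 mm (its x,y,z), fixed; origin at centre of underside, z up. Bolt axis lies along box y at x=15, z=90 mm. Its handle is an 8 mm stem with a black 18 mm ball. Ball centre in box frame (m): x=0.015-0.045 sin a, y=-0.030+s, z=0.090+0.045 cos a, with s=red_bolt, a=red_handle. Rail x -3..4 mm, brackets and keeper x 4..26 mm, all below z=105; lid at x<-4 mm is clear.
- red_bolt (a joint): Slide s of the red box's barrel bolt along the box's +y, in m: 0 drawn back, 0.045 fully across in the keeper on the grey rim (hard stop). Starts at 0 to 0.01. It stays where it is left; pushing takes about 2 N. Best moved by the ball knob on its handle.
- red_handle (a joint): Turn a of that bolt's handle about the bolt axis, in rad: 0 straight up, growing as it swings to the box's -x side (nearer the robot), 1.40 fully down (stop). Starts at 0 to 0.25. The rail stops it at about 0.4 unless s is over 0.031; then it fits down through the rail's notch (24 mm wide), which keeps the bolt from sliding back. Stays where left; takes about 1 N at the ball.
- blue_knob (a point): Centre of the 18 mm black ball knob on the bolt handle of the other box, which is of the same make and size with a blue lid. To be left alone.

How it is judged:
On the way:
1. the red box's bolt is slid across, more than 30 mm of its 45 (value of joint red_bolt above 0.03 m), for 0.1 s.
At the end, for the whole second after the job is handed in: The red box's bolt is across (more than 30 mm of its 45 mm), its handle is down in the notch (more than 1.15 rad of 1.40) and at rest, and the blue box's knob is within 12 mm of where it was (value of joint red_bolt above 0.03 m and value of joint red_handle above 1.15 rad and velocity of joint red_handle between -0.1 and 0.1 rad/s and distance of blue_knob from where it was at the start of the episode below 0.012 m); the robot touches nothing.
It fails at once if the blue box's bolt or handle is moved (its knob by more than 12 mm) (distance of blue_knob from where it was at the start of the episode above 0.012 m).
It also fails if it takes over 38 s, if anything falls off the work surface, if the arm or the gripper's body presses on something with over 40 N, if the wrist force passes 120 N, or if a joint passes its speed limit or range.

### The arm

A 6-joint arm with a two-finger parallel gripper is mounted at the origin on a cart in front of the work surface, level with it; the furniture and walls round the work are solid. World frame = base frame: x ahead of the robot, y to its left, z up, the work surface at z = 0. Lengths are in m, angles in rad, forces in N, time in s.
With the tool pointing down it reaches from about 0.35 to 0.775 m from the base axis. Payload 5.5 kg.
Tool frame: the origin (TCP) lies midway between the tips of the shut fingers; the grasp point (between the pads) lies 19 mm behind it; z points along the fingers, y is the line along which they close (so a half turn about z gives the same grasp; the last joint's range is limited). The gripper opens to 85 mm and grips with 20 to 120 N. Pads are 22 mm wide; open, the fingers measure 114 mm over their backs; the gripper's body (76 mm by 85 mm) begins 54 mm behind the grasp point. The pads swing forward as they close: fully open they stand 13 mm farther back than shut.
Start: joints at [1.013, 0.313, 0.046, 1.304, 0, 1.431], TCP at [0.233, 0.526, 0.231] pointing down, gripper open.
Joint ranges: [-2.76, 2.76], [-0.86, 1.69], [-1.03, 1.26], [-2.2, 2.34], [-1.47, 1.5], [-3.14, 3.14]. Speed limits (rad/s): [2.57, 2.57, 3.14, 3.14, 3.14, 3.14].

### API

Orientations are given as a unit quaternion [w, x, y, z].
In Python, from workcell import env gives the robot as it stands.
- The arm moves only by the tool move_arm, never from a script. Its argument "targets" is a list of rows, each a list of 3 entries, a list of its own where there are three numbers: the shift along the tool's x, y, z in mm, then the turn, a rotation vector about the tool's x, y, z in units of 10 degrees (1.0 is 10 degrees), then the closure, from -1 (fully open) to 1 (shut). In form: [[[dx, dy, dz], [ax, ay, az], gripper], ...]. A call has 1 to 5 rows; each row is the pose to reach, as a shift and turn from the pose commanded when the call began, along the tool's axes at that moment; what a row does not reach only later rows make up. A row lasts 1/8 s, in which the tool goes at most 62.5 mm and 10.7 degrees, less where a joint would pass 70% of its speed; a pose out of reach is approached as far as the arm can. A call with a gripper value outside its range is refused whole. The fingers move at their own pace and stop on an object; "squeeze" is the grip in N (left out, the last holds). Time passes only in rows, so rows that repeat a pose let the fingers close. It gives the time, the measured TCP pose, the force, the opening and the grip force at its end, in the units of the state.
- env.get_state(): the state, without advancing time (a new reading comes with each control period).
- env.read_camera(name): name is "scene" or "top"; returns a dict with "pixels" (384x512x3 uint8, red, green, blue), "fovy" (degrees; the focal length in pixels is half the picture's height over the tangent of half this angle, whatever the lens; pixels are square), "cx", "cy" (the principal point, pixels), "extrinsics" (4x4, takes a point from world to camera coordinates). Camera axes: x right, y up, looking along -z (the intrinsics and any distortion apply to the point x, -y, -z); pixel columns grow to the right and rows downward; lengths in m; the calibration is good to about 2 mm. A picture is of the moment at which its call begins. There is no depth.
- env.hand_in(): hands the job in; it is judged then, once.
Trained networks look in a picture, given as the dict that the camera call returned (one of the last four; its "shot" number tells which), for a name from the list of things; names that differ only in an ending like _2 or _b are one class to them, and where a whole thing is asked for, a point or a joint stands for the part that bears it (a point fixed in the world has none). Each returns a list of dicts, best first, with "confidence" (0 to 1); they miss things now and then, are a little off and sometimes report something else, mostly with a low value. They report only what shows in the picture. A call takes as long as a camera call.
- env.spot_in(thing, picture): "centre" ([x, y, z] in m, in world coordinates, good to about 4 mm: the middle of the surface that is visible of it).
- env.regions_of(thing, picture): "mask" (384x512 bool, what is visible of it).
- env.landmark_of(thing, picture): "centre" ([x, y, z] in m, in world coordinates, good to about 4 mm: a listed point, or the origin of a listed thing).
The state is a dict: "clock": time; "joint_pos": joint angles; "qvel": joint speeds; "tau": joint torques, N m; "tcp_pos": TCP position; "orientation": TCP orientation; "wrist_force": force on the tool from outside, world axes, zero at the start; "ft_torque": the same for the moment, N m; "finger_gap": finger opening in m; "grip_force": force on a finger pad.
Only numpy, scipy, OpenCV 4.12 (cv2) and the standard library are available. Lean on these libraries where they do the work, as an engineer would, in place of code of your own. Each camera call takes 0.05 s, during which the arm holds its last target. There are 200 camera calls.

## Working session

There is one attempt and no reset: what is moved stays moved. The work goes in short steps, Python scripts to look and compute and a tool call to move; the robot and the scene stay as the last step left them, time stands still between calls to the robot, and variables do not carry over. Pictures are saved under pics/ and viewed, at most 10 in all, crops included, and the job is handed in when it is done.

Besides the shell and the picture viewer there is one more tool, called after "Emit:" as name(argument=value, ...), one argument or row to a line, values as JSON. move_arm: Moves the arm, as the interface text tells. Its arguments: {"type":"object","properties":{"targets":{"type":"array","items":{"type":"array"}},"squeeze":{"type":"number"}},"required":["targets"]}

```bash
mkdir -p pics
cat > h.py <<'E'
import numpy as np, cv2
from workcell import env
def proj(P,c):
    E=np.array(c["extrinsics"]); p=E[:3,:3]@np.array(P)+E[:3,3]
    f=192/np.tan(np.radians(c["fovy"])/2)
    return np.array([c["cx"]+f*p[0]/-p[2], c["cy"]+f*p[1]/p[2]])
def save(c,n): cv2.imwrite("pics/"+n,cv2.cvtColor(c["pixels"],cv2.COLOR_RGB2BGR))
E
python3 - <<'E'
from h import *
print(env.get_state())
ims=[]
for n in("scene","top"):
    c=env.read_camera(n); ims.append(c["pixels"])
    print(n,{k:v for k,v in c.items() if k!="pixels"})
    for t in("red_box","red_bolt","red_handle","blue_knob"):
        for f in("landmark_of","spot_in"):
            try:print(t,f,[(np.round(d["centre"],4).tolist(),round(d["confidence"],2)) for d in getattr(env,f)(t,c)][:3])
            except Exception as e:print(t,f,e)
        try:
            for d in env.regions_of(t,c)[:2]:
                ys,xs=np.nonzero(d["mask"]);print(t,"reg",xs.mean(),ys.mean(),len(xs),round(d["confidence"],2))
        except Exception as e:print(e)
im=np.hstack(ims); im=cv2.resize(im,(800,300),interpolation=cv2.INTER_AREA)
cv2.imwrite("pics/a.png",im[:,:,::-1])
save({"pixels":ims[0]},"s.png");save({"pixels":ims[1]},"t.png")
E
```

```text
{'clock': 0.0, 'joint_pos': array([ 1.01340570e+00,  3.14006580e-01,  4.49548304e-02,  1.30362571e+00,
       -5.87921902e-05,  1.43121851e+00]), 'qvel': array([ 1.90055841e-04, -1.44841581e-03,  2.91956206e-04, -8.04519930e-04,
        2.39116009e-03, -1.14165927e-05]), 'tau': array([-1.09335793e-03, -4.80625927e+01,  2.98531705e+01,  1.94050977e-02,
       -1.72284194e-04,  4.79162352e-06]), 'tcp_pos': array([0.23304018, 0.5250719 , 0.23039551]), 'orientation': array([-2.93548641e-04,  2.07390082e-01,  9.78257874e-01, -8.94066137e-04]), 'wrist_force': array([0.14748709, 1.01836975, 0.06973514]), 'ft_torque': array([-0.00619664,  0.00740296,  0.05975971]), 'grip_force': 0.0, 'finger_gap': 0.08530883018855431}
scene {'fovy': 55.507077409003244, 'cx': 251.2296548954782, 'cy': 192.02614984833602, 'extrinsics': array([[ 0.71082212, -0.70316647, -0.016995  , -0.43895782],
       [ 0.38752816,  0.37135448,  0.8437522 , -0.3141534 ],
       [-0.58698709, -0.60634377,  0.53646378, -0.57522708],
       [ 0.        ,  0.        ,  0.        ,  1.        ]]), 'shot': 1}
red_box landmark_of [([
[... 940 characters left out ...]
   ,  1.        ]]), 'shot': 2}
red_box landmark_of [([0.5667, -0.2014, -0.0049], 0.81)]
red_box spot_in [([0.5564, -0.1988, 0.0636], 0.9)]
red_box reg 325.23527116660165 195.65567694108466 5126 0.6
red_bolt landmark_of it knows: blue_knob, red_box
red_bolt spot_in [([0.5726, -0.2228, 0.0975], 0.67)]
red_bolt reg 335.57714285714286 185.31428571428572 175 0.45
red_handle landmark_of it knows: blue_knob, red_box
red_handle spot_in [([0.5666, -0.231, 0.1419], 0.49)]
red_handle reg 325.34353129374125 195.50989802039592 5001 0.73
blue_knob landmark_of [([0.6274, 0.1398, 0.1324], 0.45)]
blue_knob spot_in [([0.5657, -0.2308, 0.1388], 0.33)]
blue_knob reg 186.11111111111111 179.3968253968254 63 0.44
```

View pics/s.png

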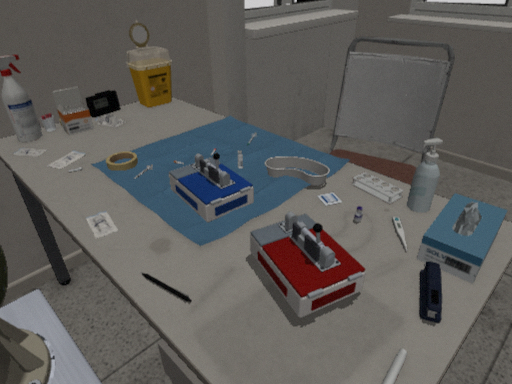

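View pics/t.png

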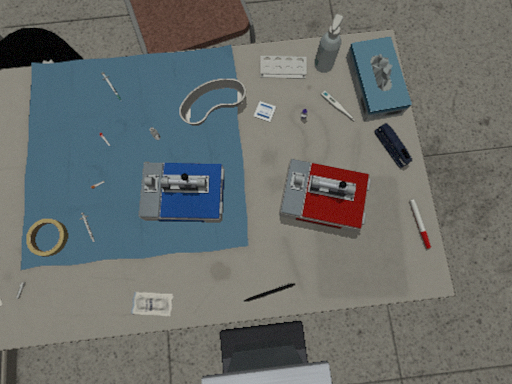

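The red box is at about (305,265) in scene and (325,197) in top, with its ball near (318,228) and (342,185). Its keeper is on the left (+y) end. Next I zoom in to fit yaw, s and a.

Run:
```python
from h import *
s=cv2.imread("pics/s.png")[205:315,240:370];t=cv2.imread("pics/t.png")[150:240,272:378]
s=cv2.resize(s,(390,330),interpolation=cv2.INTER_CUBIC);t=cv2.resize(t,(389,330),interpolation=cv2.INTER_CUBIC)
cv2.imwrite("pics/crop.png",np.hstack([s,t]))
```

```text
(no output)
```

View pics/crop.png

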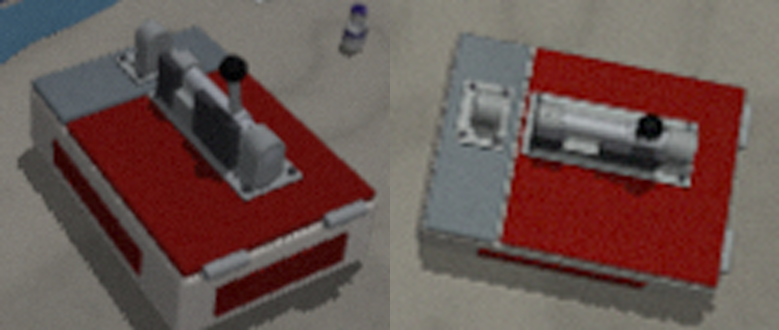

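The crop shows the box's top corners and the ball clearly: scene crop ball (234,68), top crop (650,127). I'll fit the pose.

```bash
cat > fit.py <<'E'
from h import *
from scipy.optimize import least_squares
S=dict(fovy=55.507077409003244,cx=251.2296548954782,cy=192.02614984833602,extrinsics=[[ 0.71082212, -0.70316647, -0.016995  , -0.43895782],[ 0.38752816,  0.37135448,  0.8437522 , -0.3141534 ],[-0.58698709, -0.60634377,  0.53646378, -0.57522708],[0,0,0,1]])
T=dict(fovy=56.73304630241321,cx=254.0204102081999,cy=195.21215665612183,extrinsics=[[-0.11324122, -0.9935495 , -0.00598438,  0.04449407],[ 0.96853119, -0.11172931,  0.2224048 , -0.57608035],[-0.22163881,  0.01938933,  0.97493604, -0.84700117],[0,0,0,1]])
C=[(-.075,.105),(.075,.105),(.075,-.105),(-.075,-.105)]
sp=[(32,85),(205,28),(372,192),(180,275)];tp=[(420,235),(462,35),(745,90),(718,285)]
sx=lambda p:np.array([240+p[0]/3,205+p[1]/3]); tx=lambda p:np.array([272+(p[0]-390)/3.67,150+p[1]/3.667])
def W(v,b):
    c,s=np.cos(v[2]),np.sin(v[2]); return [v[0]+c*b[0]-s*b[1],v[1]+s*b[0]+c*b[1],b[2]]
def ball(s,a): return (.015-.045*np.sin(a),-.03+s,.09+.045*np.cos(a))
if __name__=="__main__":
    def r(v):
        o=[]
        for c,p,q in zip(C,sp,tp):
            w=W(v,(*c,.066)); o+=[proj(w,S)-sx(p),proj(w,T)-tx(q)]
        w=W(v,ball(v[3],v[4])); o+=[proj(w,S)-sx((234,68)),proj(w,T)-tx((650,127))]
        return np.concatenate(o)
    f=least_squares(r,[.566,-.202,-.1,.005,.1],loss="soft_l1")
    print(f.x,"\n",np.round(r(f.x),1).reshape(-1,2).tolist())
    print("ball",W(f.x,ball(*f.x[3:])))
    g=least_squares(lambda w:np.concatenate([proj(w,S)-sx((234,68)),proj(w,T)-tx((650,127))]),[.56,-.23,.13]);print("tri",g.x,g.fun)
E
python3 fit.py
```

```text
[ 0.56278944 -0.20500961 -0.31404973  0.00312582  0.0788823 ] 
 [[-4.0, -2.0], [-0.0, -1.2], [-4.1, -1.9], [-1.0, -1.9], [2.0, 0.4], [1.7, -1.7], [-0.6, 1.2], [1.3, 1.6], [-0.8, 0.3], [0.5, -1.1]]
ball [np.float64(0.5653814328345711), np.float64(-0.23410766857065574), np.float64(0.13486006819281846)]
tri [ 0.56499245 -0.23429439  0.13513301] [-0.83615153  0.29859629  0.59261192 -0.9361812 ]
```

The fit gives yaw ≈ -0.314, s ≈ 3 mm and a ≈ 0.08, with the ball at (0.565,-0.234,0.135). The expected height is 0.135, so this is consistent. I'll move over it with tool y along box y.

Emit:
move_arm(
  targets=[
    [[-45,-41,0],[0,0,-0.6],-0.3],
    [[-90,-82,0],[0,0,-0.6],-0.3],
    [[-135,-123,0],[0,0,-0.6],-0.3],
    [[-180,-164,0],[0,0,-0.6],-0.3],
    [[-220,-200,0],[0,0,-0.6],-0.3],
  ],
)

```text
clock: 1.72
tcp_pos: [0.3538, 0.2517, 0.2316]
orientation: [0.0, 0.156, 0.988, 0.0]
wrist_force: [1.3, 1.2, -0.3]
finger_gap: 0.0557
grip_force: 0.0
```

Emit:
move_arm(
  targets=[
    [[-40,-45,0],[0,0,0],-0.3],
    [[-80,-90,0],[0,0,0],-0.3],
    [[-120,-135,0],[0,0,0],-0.3],
    [[-160,-180,0],[0,0,0],-0.3],
    [[-200,-225,0],[0,0,0],-0.3],
  ],
)

```text
clock: 2.35
tcp_pos: [0.4749, -0.0242, 0.2316]
orientation: [0.001, 0.156, 0.988, 0.0]
wrist_force: [1.3, -0.2, -0.5]
finger_gap: 0.0553
grip_force: 0.0
```

Emit:
move_arm(
  targets=[
    [[-40,-45,0],[0,0,0],-0.3],
    [[-80,-90,0],[0,0,0],-0.3],
    [[-120,-135,0],[0,0,0],-0.3],
    [[-150,-172,0],[0,0,0],-0.3],
    [[-150,-172,20],[0,0,0],-0.3],
  ],
)

```text
clock: 2.98
tcp_pos: [0.5658, -0.2364, 0.2116]
orientation: [0.002, 0.158, 0.987, -0.001]
wrist_force: [-1.0, 0.9, 0.0]
finger_gap: 0.0557
grip_force: 0.0
```

Run:
```python
from fit import *
st=env.get_state();print(st["tcp_pos"],st["orientation"],st["finger_gap"],st["clock"])
ims=[]
for n,(u,v) in(("scene",(315,225)),("top",(340,190))):
    c=env.read_camera(n);print(n,proj(st["tcp_pos"],c),proj([.565,-.2343,.135],c))
    p=c["pixels"][v-60:v+60,u-70:u+60];ims.append(cv2.resize(p,(390,360),interpolation=cv2.INTER_CUBIC))
cv2.imwrite("pics/b.png",np.hstack(ims)[:,:,::-1])
```

```text
[ 0.56583629 -0.23635601  0.21159964] [ 1.76260090e-03  1.57910387e-01  9.87451503e-01 -8.56054257e-04] 0.055748932094206644 2.975
scene [321.81864567 194.33145305] [317.16305134 228.02020648]
top [352.75014967 174.25654275] [343.42571259 183.70793092]
```

View pics/b.png

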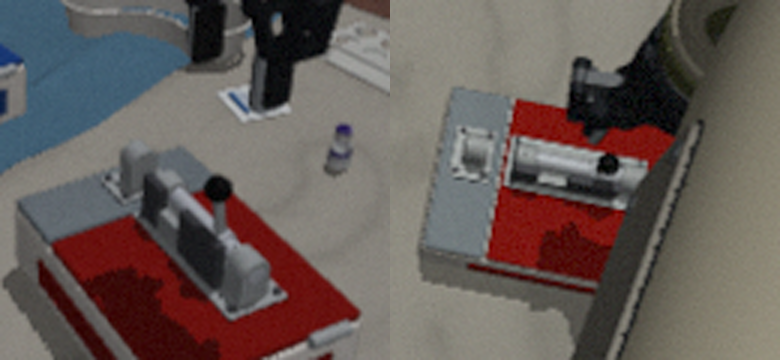

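The left finger tip is at about (207,65) and the right at (270,110) in the scene crop. The ball is at (217,188) below their midpoint, so the alignment agrees with the projection. Descending.

Emit:
move_arm(
  targets=[
    [[1,2,30],[0,0,0],-0.3],
    [[1,2,55],[0,0,0],-0.3],
    [[1,2,75],[0,0,0],-0.3],
    [[1,2,92],[0,0,0],-0.3],
    [[1,2,92],[0,0,0],-0.3],
  ],
)

```text
clock: 3.7
tcp_pos: [0.5627, -0.2285, 0.1187]
orientation: [-0.001, 0.155, 0.988, 0.001]
wrist_force: [0.1, 0.2, -0.1]
finger_gap: 0.0557
grip_force: 0.0
```

Run:
```python
from fit import *
st=env.get_state();print(st["tcp_pos"],st["wrist_force"],st["clock"])
ims=[]
for n,(u,v) in(("scene",(315,225)),("top",(340,190))):
    c=env.read_camera(n);print(n,proj(st["tcp_pos"],c))
    p=c["pixels"][v-60:v+60,u-70:u+60];ims.append(cv2.resize(p,(390,360),interpolation=cv2.INTER_CUBIC))
cv2.imwrite("pics/d.png",np.hstack(ims)[:,:,::-1])
```

```text
[ 0.56274572 -0.22852891  0.11867117] [ 0.0681109   0.16848936 -0.10396187] 3.7
scene [313.34524714 233.94956346]
top [339.6114577  186.58214238]
```

View pics/d.png

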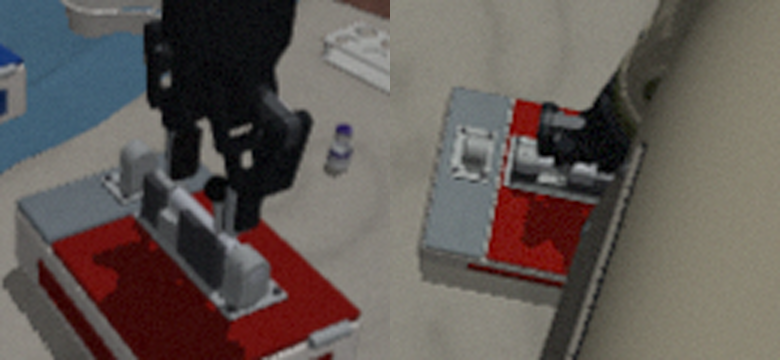

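The ball at (217,188) lies between the fingers, whose tips are at (183,175) and (245,228). The TCP is off by about 4 mm, so I'll correct it and close gently.

Emit:
move_arm(
  targets=[
    [[-4,-4,0],[0,0,0],-0.3],
    [[-4,-4,0],[0,0,0],0.5],
    [[-4,-4,0],[0,0,0],1],
    [[-4,-4,0],[0,0,0],1],
    [[-4,-4,0],[0,0,0],1],
  ],
  squeeze=25,
)

```text
clock: 4.42
tcp_pos: [0.5664, -0.2349, 0.1197]
orientation: [0.0, 0.156, 0.988, -0.0]
wrist_force: [-0.9, 0.4, 3.1]
finger_gap: 0.0158
grip_force: 24.4
```

Emit:
move_arm(
  targets=[
    [[0,0,0],[0,0,0],1],
    [[0,0,0],[0,0,0],1],
  ],
)

```text
clock: 4.68
tcp_pos: [0.5664, -0.2349, 0.1197]
orientation: [0.0, 0.156, 0.988, -0.0]
wrist_force: [0.3, 1.3, 4.9]
finger_gap: 0.0154
grip_force: 24.5
```

Emit:
move_arm(
  targets=[
    [[0,10,0],[0,0,0],1],
    [[0,20,0],[0,0,0],1],
    [[0,30,0],[0,0,0],1],
    [[0,40,0],[0,0,0],1],
    [[0,40,0],[0,0,0],1],
  ],
)

```text
clock: 5.3
tcp_pos: [0.5791, -0.1957, 0.1197]
orientation: [0.0, 0.155, 0.988, 0.0]
wrist_force: [1.0, 1.5, 5.6]
finger_gap: 0.0159
grip_force: 24.6
```

Run:
```python
from fit import *
st=env.get_state();print(st["tcp_pos"],st["wrist_force"],st["finger_gap"])
ims=[]
for n,(u,v) in(("scene",(315,225)),("top",(340,190))):
    c=env.read_camera(n);print(n,proj(st["tcp_pos"],c))
    p=c["pixels"][v-60:v+60,u-70:u+60];ims.append(cv2.resize(p,(390,360),interpolation=cv2.INTER_CUBIC))
cv2.imwrite("pics/e.png",np.hstack(ims)[:,:,::-1])
```

```text
[ 0.57914879 -0.19570362  0.11965378] [0.96704022 1.51934268 5.5961827 ] 0.01590121179448807
scene [305.18583191 222.63538167]
top [325.1947424  181.47467213]
```

View pics/e.png

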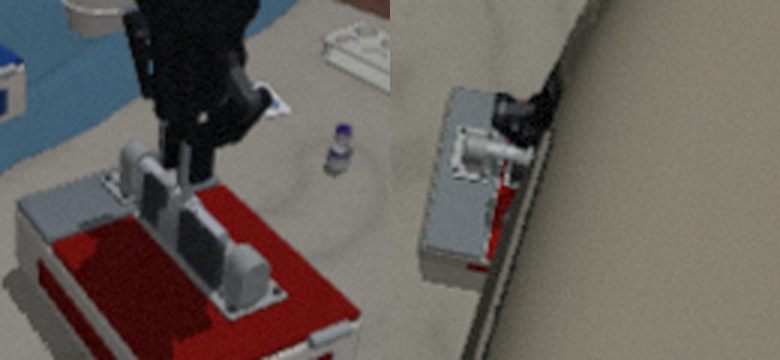

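The stem at (185,175) now sits in the notch gap between the dark rail plates. Next I swing along the arc.

Emit:
move_arm(
  targets=[
    [[5,0,1],[0,0,0],1],
    [[10,0,2],[0,0,0],1],
    [[14,0,4],[0,0,0],1],
    [[18,0,5],[0,0,0],1],
    [[22,0,8],[0,0,0],1],
  ],
)

```text
clock: 6.02
tcp_pos: [0.5572, -0.1898, 0.1111]
orientation: [-0.0, 0.156, 0.988, 0.0]
wrist_force: [1.4, 1.1, 3.8]
finger_gap: 0.0158
grip_force: 25.1
```

Forces stay low, so the swing is following. Continuing: a from 0.6 to 1.1.

Emit:
move_arm(
  targets=[
    [[4,0,3],[0,0,0],1],
    [[7,0,6],[0,0,0],1],
    [[10,0,9],[0,0,0],1],
    [[12,0,13],[0,0,0],1],
    [[14,0,16],[0,0,0],1],
  ],
)

```text
clock: 6.65
tcp_pos: [0.5437, -0.1855, 0.0949]
orientation: [-0.0, 0.156, 0.988, 0.0]
wrist_force: [-0.9, 1.2, 4.7]
finger_gap: 0.0161
grip_force: 26.4
```

Emit:
move_arm(
  targets=[
    [[2,0,4],[0,0,0],1],
    [[3,0,8],[0,0,0],1],
    [[4,0,11],[0,0,0],1],
    [[4,0,13],[0,0,0],1],
    [[4,0,13],[0,0,0],1],
  ],
)

```text
clock: 7.28
tcp_pos: [0.5399, -0.1842, 0.0817]
orientation: [-0.001, 0.156, 0.988, 0.0]
wrist_force: [-3.3, 1.9, 1.8]
finger_gap: 0.0159
grip_force: 27.2
```

Run:
```python
from fit import *
st=env.get_state();print(st["tcp_pos"],st["wrist_force"],st["finger_gap"])
ims=[]
for n,(u,v) in(("scene",(315,225)),("top",(340,190))):
    c=env.read_camera(n);print(n,proj(st["tcp_pos"],c))
    p=c["pixels"][v-60:v+60,u-70:u+60];ims.append(cv2.resize(p,(390,360),interpolation=cv2.INTER_CUBIC))
cv2.imwrite("pics/f.png",np.hstack(ims)[:,:,::-1])
```

```text
[ 0.53990131 -0.18416664  0.08170962] [-3.29703183  1.91294736  1.77958328] 0.015909409740359922
scene [287.35240504 243.7258128 ]
top [320.23977568 200.96971983]
```

View pics/f.png

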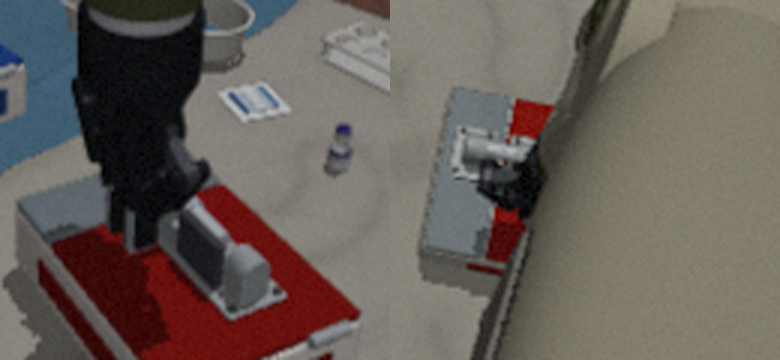

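The handle is down and gripped at the box's near side. Releasing and rising.

Emit:
move_arm(
  targets=[
    [[0,0,0],[0,0,0],-0.3],
    [[0,0,0],[0,0,0],-0.3],
    [[0,0,0],[0,0,0],-0.3],
    [[0,0,0],[0,0,0],-0.3],
    [[0,0,0],[0,0,0],-0.3],
  ],
)

```text
clock: 8.0
tcp_pos: [0.5406, -0.1845, 0.0823]
orientation: [0.0, 0.156, 0.988, 0.0]
wrist_force: [-0.1, 0.2, -0.1]
finger_gap: 0.0554
grip_force: 0.0
```

Emit:
move_arm(
  targets=[
    [[0,0,-20],[0,0,0],-0.3],
    [[0,0,-50],[0,0,0],-0.3],
    [[0,0,-90],[0,0,0],-0.3],
    [[30,0,-130],[0,0,0],-0.3],
    [[80,0,-150],[0,0,0],-0.3],
  ],
)

```text
clock: 8.62
tcp_pos: [0.4654, -0.1605, 0.2344]
orientation: [0.002, 0.156, 0.988, -0.001]
wrist_force: [-0.1, -0.0, 0.2]
finger_gap: 0.0558
grip_force: 0.0
```

Emit:
move_arm(
  targets=[
    [[40,0,0],[0,0,0],-0.3],
    [[80,0,0],[0,0,0],-0.3],
    [[80,0,0],[0,0,0],-0.3],
  ],
)

```text
clock: 9.0
tcp_pos: [0.386, -0.1341, 0.2326]
orientation: [-0.0, 0.156, 0.988, 0.0]
wrist_force: [1.2, -0.2, -0.7]
finger_gap: 0.0554
grip_force: 0.0
```

Run:
```python
from fit import *
st=env.get_state();print(st["tcp_pos"],st["wrist_force"],st["finger_gap"])
ims=[]
V=[.5628,-.205,-.314]
for n,(u,v) in(("scene",(315,225)),("top",(340,190))):
    c=env.read_camera(n)
    for a in(1.0,1.15,1.4):print(n,a,(proj(W(V,ball(.044,a)),c)-[u-70,v-60])*3)
    p=c["pixels"][v-60:v+60,u-70:u+60];ims.append(cv2.resize(p,(390,360),interpolation=cv2.INTER_CUBIC))
cv2.imwrite("pics/g.png",np.hstack(ims)[:,:,::-1])
```

```text
[ 0.38602274 -0.13406363  0.23262485] [ 1.21113163 -0.21256096 -0.71423888] 0.05535235894380136
scene 1.0 [134.78591858 194.64081207]
scene 1.15 [130.28667922 203.12588185]
scene 1.4 [125.47531099 217.21781341]
top 1.0 [157.3296932  197.88803523]
top 1.15 [155.37838002 203.28238348]
top 1.4 [152.39518373 209.91967343]
```

View pics/g.png

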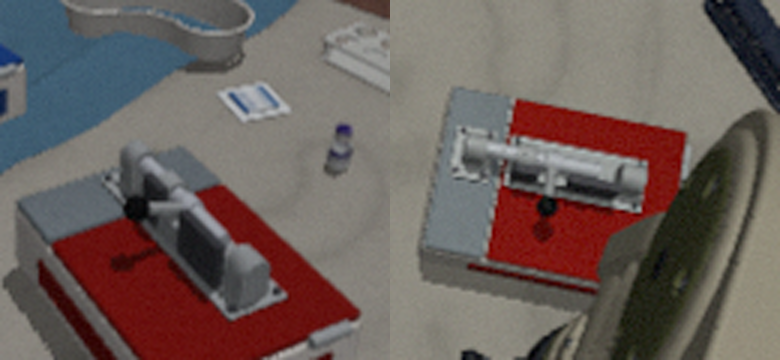

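The ball is at (134,207) in the scene crop and (157,207) in the top crop, which puts a at 1.2–1.3. That is past 1.15 but short of the stop. For margin I'll press it down with shut fingers.

Emit:
move_arm(
  targets=[
    [[-40,-1,0],[0,0,0],1],
    [[-90,-1,0],[0,0,0],1],
    [[-140,-1,20],[0,0,0],1],
    [[-158,-1,60],[0,0,0],1],
    [[-158,-1,95],[0,0,0],1],
  ],
)

```text
clock: 9.72
tcp_pos: [0.541, -0.1857, 0.1348]
orientation: [0.0, 0.156, 0.988, 0.0]
wrist_force: [-0.6, 0.4, 0.0]
finger_gap: 0.0001
grip_force: 0.0
```

Emit:
move_arm(
  targets=[
    [[0,0,10],[0,0,0],1],
    [[0,0,20],[0,0,0],1],
    [[0,0,25],[0,0,0],1],
    [[0,0,28],[0,0,0],1],
  ],
)

```text
clock: 10.22
tcp_pos: [0.5387, -0.185, 0.1102]
orientation: [0.001, 0.156, 0.988, -0.0]
wrist_force: [0.2, -0.3, 1.3]
finger_gap: -0.0
grip_force: 0.3
```

Emit:
move_arm(
  targets=[
    [[0,0,2],[0,0,0],1],
    [[0,0,3],[0,0,0],1],
  ],
)

```text
clock: 10.48
tcp_pos: [0.5384, -0.1849, 0.1068]
orientation: [0.0, 0.156, 0.988, -0.0]
wrist_force: [-0.5, 0.1, 0.8]
finger_gap: -0.0002
grip_force: 0.3
```

Emit:
move_arm(
  targets=[
    [[0,0,2],[0,0,0],1],
    [[0,0,3],[0,0,0],1],
  ],
)

```text
clock: 10.72
tcp_pos: [0.5385, -0.1849, 0.1053]
orientation: [0.001, 0.156, 0.988, -0.0]
wrist_force: [-5.8, 1.8, 16.3]
finger_gap: 0.0002
grip_force: 7.9
```

The force rose sharply to 16 N at z = 0.105, so the handle is at its stop (ball top about 0.1066). Retracting.

Emit:
move_arm(
  targets=[
    [[0,0,-15],[0,0,0],1],
    [[0,0,-50],[0,0,0],1],
    [[0,0,-100],[0,0,0],1],
    [[40,0,-120],[0,0,0],1],
    [[80,0,-120],[0,0,0],1],
  ],
)

```text
clock: 11.35
tcp_pos: [0.4629, -0.1607, 0.2259]
orientation: [0.002, 0.156, 0.988, -0.001]
wrist_force: [0.2, -0.8, 0.5]
finger_gap: 0.0002
grip_force: 0.0
```

Emit:
move_arm(
  targets=[
    [[40,0,0],[0,0,0],1],
    [[80,0,0],[0,0,0],1],
    [[80,0,0],[0,0,0],1],
    [[80,0,0],[0,0,0],1],
  ],
)

```text
clock: 11.85
tcp_pos: [0.387, -0.136, 0.224]
orientation: [0.001, 0.156, 0.988, -0.0]
wrist_force: [0.2, 1.1, -0.5]
finger_gap: -0.0002
grip_force: 0.0
```

Run:
```python
from fit import *
c=env.read_camera("scene");p=c["pixels"][165:285,245:375]
cv2.imwrite("pics/k.png",cv2.resize(p,(390,360),interpolation=cv2.INTER_CUBIC)[:,:,::-1])
print([d["centre"] for d in env.landmark_of("blue_knob",c)], env.get_state()["wrist_force"])
```

```text
[] [-0.2255606  -0.92132565 -0.38412233]
```

View pics/k.png

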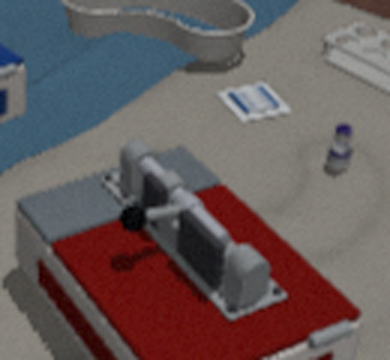

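The ball is now lower, at (132,216), with the stem in the notch and the bolt across. The arm is clear, so I'm handing in.

```bash
python3 -c "
from workcell import env
print(env.hand_in())"
```

```text
the job is handed in; nothing more can be done
None
```

I slid the red box's bolt across into its keeper and pressed its handle down to the stop in the notch. The gripper has let go and the arm is clear, and I kept it well above the blue box. The job is handed in, but hand-in returned no verdict, and the network missed the blue knob in the last picture, so its position was not re-measured.

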